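# Roll the canister up into its holder and bolt it in

### The job

On the sloping holder in the middle of the mat, push the metal canister up the ramp with your fingertips until it drops into the slot at the end stop, keeping your fingers on it all the way so that it never rolls back or runs free. Then push the upright knob of the sliding bolt fully in, so that the bolt lies behind the canister. Do not grip or lift the canister, keep it on the ramp, and leave the other things on the bench alone.

Things in the scene. Friction and masses are not known exactly. Their poses are not given: they have to be found in the camera images.
- canister: polished, slippery steel cylinder (friction about 0.2) with two grey bands, 64 mm in diameter, 52 mm long, about 0.35 kg, lying across the ramp. Origin at its middle, on its axis; its own x is the cylinder's axis (y and z turn as it rolls). It starts sunk in the ramp's lower slot, its axis 31 mm above the ramp's surface.
- deck: the holder's fixed aluminium ramp, sloping 0.12 rad. Origin on its surface, on the centre line, 40 mm above the bench; +y points up the slope along the surface, z square to it, x level across to the right looking uphill (the bolt is at -x). The surface runs from y = -165 mm (open foot) to +119 mm. Rails at x = +-29 to 33 mm are 12 mm high. Between its slots the canister rolls back freely.
- lower_slot (a point): middle of the 18 mm wide slot across the ramp where the canister starts, on the surface at y = -75 mm of the ramp's frame. In a slot the canister sinks 1.3 mm and stays when let go; pushing it over the slot's edge takes about 2 to 6 N.
- seat (a point): middle of the upper 18 mm wide slot across the ramp, on the surface at y = +85 mm of the ramp's frame. The seated canister's axis is 31 mm above this point, square to the ramp. An upright end-stop plate, 46 mm high, has its face 33 mm farther up, 1 mm from the seated canister.
- bolt (a joint): travel of the sliding bolt, m: starts between 0 and 0.008 (drawn back); 0.051 is fully in (its end). It slides along the ramp's +x at y = +39 mm, z = +30 mm of its frame, in a fixed guide block (x = -58 to -36, y = +25 to +53, top z = +40 mm). About 2 N of friction: it stays where left. 12 mm square; its tip is at x = -40 mm + travel. In, it clears the seated canister by 8 mm.
- bolt_knob (a point): middle of the bolt's upright steel knob: round, 18 mm in diameter, 30 mm tall, from z = 26 to 56 mm of the ramp's frame. In that frame it is at x = -118 mm + travel, y = +39 mm, z = +41 mm. Push it towards the ramp (+x of the ramp) from its outer side.
- squat_bottle: squat white plastic bottle, 44 mm across, 85 mm tall, upright on the far side of the holder; not part of the job. Origin at its underside.
- small_reel: small empty grey reel standing on its flange, 56 mm across, 40 mm tall, on the far side of the holder; not part of the job. Origin at its underside.
- polish_puck: steel polishing puck with a knob, 48 mm across, 22 mm tall, on the robot's side of the ramp's foot; not part of the job. Origin at its underside.
- tall_bottle: tall white plastic bottle, 48 mm across, 130 mm tall, at the right; not part of the job. Origin at its underside.
- duster_can: blue air-duster can, 66 mm across, 200 mm tall, at the right; not part of the job. Origin at its underside.
- cleaver: black fibre cleaver, 75 x 55 mm, 52 mm tall, at the left; not part of the job. Origin at its underside.
- stripper: hand stripper with yellow handles lying flat, about 145 mm long, 12 mm tall, at the left; not part of the job. Origin at its underside.
There are look-alikes about, which are no part of the job. What is shaped like the canister but blue or turquoise is not meant.

How it is judged:
By the outcome, as a careful person would: the job done as asked, in the order asked, and still so for the second after the job is handed in, with the robot touching nothing.
It also fails if it takes over 53 s, if anything falls off the work surface, if the arm or the gripper's body presses on something with over 40 N, if the wrist force passes 120 N, or if a joint passes its speed limit or range.

### The arm

A 6-joint arm with a two-finger parallel gripper is mounted at the origin on the work surface. World frame = base frame: x ahead of the robot, y to its left, z up, the work surface at z = 0. Lengths are in m, angles in rad, forces in N, time in s.
With the tool pointing down it reaches from about 0.375 to 0.925 m from the base axis. Payload 5.7 kg.
Tool frame: the origin (TCP) lies at the very end of the fingers, on their centre line; the grasp point (between the pads) lies 19 mm behind it; z points along the fingers, y is the line along which they close (so a half turn about z gives the same grasp; the last joint's range is limited). The gripper opens to 85 mm and grips with 20 to 120 N. Pads are 22 mm wide; open, the fingers measure 114 mm over their backs; the gripper's body (76 mm by 85 mm) begins 54 mm behind the grasp point. The pads swing forward as they close: fully open they stand 13 mm farther back than shut.
Start: joints at [1.021, 0.359, 1.51, -0, 1.272, -0.115], TCP at [0.253, 0.544, 0.231] pointing down, gripper open.
Joint ranges: [-2.97, 2.97], [-1.01, 2.36], [0.21, 2.38], [-0.96, 4.11], [0.2, 2.71], [-2.98, 2.98]. Speed limits (rad/s): [2.39, 2.39, 3.14, 3.14, 3.14, 3.14].

### API

Orientations are given as a rotation vector (axis times angle).
In Python, from rig import robot gives the robot as it stands.
- The arm moves only by the shell command python3 -m inch 'ROWS'. ROWS is a JSON object of lists of equal length, an entry for each row: "linear": the shift along the tool's x, y, z each as a share of 20 mm, from -1 to 1, a list of three; "spin": the turn about the tool's z as a share of 0.1 rad, from -1 to 1; "gripper": the closure, from -1 (fully open) to 1 (shut). A call has 1 to 5 rows; each row shifts and turns the commanded pose from where the row before left it, along the tool's axes as they then stand; what a row does not reach is not made up. A row lasts 1/8 s, in which the tool goes at most 62.5 mm and 10.7 degrees, less where a joint would pass 70% of its speed; a pose out of reach is approached as far as the arm can. A call with a number of a shift or a turn outside -1 to 1 is refused whole. A call with a gripper value outside its range is refused whole. The fingers move at their own pace and stop on an object; the grip force is fixed at half the most. Time passes only in rows, so rows that do not move let the fingers close. It gives the time, the measured TCP pose, the force, the opening and the grip force at its end, in the units of the state.
- robot.sense(): the state, without advancing time (a new reading comes with each control period).
- robot.grab_frame(name): name is "side" or "top"; returns (picture, depth): 400x640x3 uint8, red, green, blue; 400x640 float32, m along the optical axis (not along the pixel's ray), 0 where there is no reading.
- robot.camera_model(name): a dict with "mtx" (3x3 intrinsics, pixels), "R" (3x3) and "t" (3): a world point X has camera coordinates R X + t. Camera axes: x right, y down, z forward; pixel columns grow to the right and rows downward; lengths in m; the calibration is good to about 2 mm. A picture is of the moment at which its call begins. camera_model takes no time and is no camera call.
- robot.job_done(): hands the job in; it is judged then, once.
Trained networks look in the newest picture that a camera, given by its name, has taken for a name from the list of things; names that differ only in an ending like _2 or _b are one class to them, and where a whole thing is asked for, a point or a joint stands for the part that bears it (a point fixed in the world has none). Each returns a list of dicts, best first, with "p" (0 to 1); they miss things now and then, are a little off and sometimes report something else, mostly with a low value. They report only what shows in the picture. A call takes as long as a camera call. They do not tell look-alikes from the thing itself.
- robot.recognise(camera, label): "rect" ([left, top, right, bottom] in pixels, round what is visible of it).
The state is a dict: "clock": time; "joints": joint angles; "joint_velocities": joint speeds; "effort": joint torques, N m; "position": TCP position; "eef_rot": TCP orientation; "contact_force": force on the tool from outside, world axes, zero at the start; "moment": the same for the moment, N m; "gripper_width": opening from 0.0 (shut) to 1.0 (fully open); "grip_force": force on a finger pad.
Only numpy, scipy, OpenCV 4.12 (cv2) and the standard library are available. Lean on these libraries where they do the work, as an engineer would, in place of code of your own. Each camera call takes 0.05 s, during which the arm holds its last target. There are 200 camera calls.

## Working session

There is one attempt and no reset: what is moved stays moved. The work goes in short steps, Python scripts to look and compute and a shell command to move; the robot and the scene stay as the last step left them, time stands still between calls to the robot, and variables do not carry over. Pictures are saved under pics/ and viewed, at most 10 in all, crops included, and the job is handed in when it is done.

```bash
mkdir -p pics; ls
python3 - <<'E'
from rig import robot
import cv2,numpy as np
np.set_printoptions(precision=4,suppress=True)
for n in("side","top"):
    p,d=robot.grab_frame(n); cv2.imwrite(f"pics/{n}0.png",p[:,:,::-1]); np.savez(f"{n}0.npz",p=p,d=d)
    c=robot.camera_model(n); print(n,c["mtx"],-c["R"].T@c["t"],c["R"])
    for l in("canister","deck","bolt_knob","bolt","polish_puck"): print(l,[( [int(v) for v in r["rect"]],round(r["p"],2)) for r in robot.recognise(n,l)])
print(robot.sense())
E
```

```text
pics
side [[403.867    0.     322.2152]
 [  0.     403.867  205.7131]
 [  0.       0.       1.    ]] [ 0.2235 -0.6938  0.7887] [[ 0.9169 -0.3985  0.0214]
 [-0.2493 -0.6137 -0.7491]
 [ 0.3117  0.6815 -0.6621]]
canister [([354, 326, 388, 371], 0.97), ([291, 307, 335, 351], 0.9), ([362, 234, 395, 267], 0.58)]
deck [([308, 193, 412, 294], 0.97)]
bolt_knob [([250, 154, 274, 172], 0.72), ([310, 230, 332, 245], 0.48), ([408, 234, 433, 263], 0.27)]
bolt [([308, 227, 334, 246], 0.69)]
polish_puck [([329, 290, 348, 307], 0.85), ([312, 192, 413, 294], 0.64)]
top [[387.9766   0.     318.769 ]
 [  0.     387.9766 197.2171]
 [  0.       0.       1.    ]] [0.3738 0.0088 1.2986] [[ 0.0282 -0.9995  0.0165]
 [-0.9897 -0.0303 -0.1399]
 [ 0.1404 -0.0124 -0.99  ]]
canister [([409, 205, 435, 233], 0.91), ([390, 236, 405, 251], 0.78), ([356, 162, 373, 188], 0.68)]
deck [([303, 161, 389, 219], 0.72)]
bolt_knob [([335, 199, 346, 220], 0.47)]
bolt [([335, 198, 342, 215], 0.46)]
polish_puck [([371, 210, 382, 225], 0.45)]
{'clock': 0.6, 'joints': array([ 1.0209,  0.3588,  1.5104,  0.    ,  1.2725, -0.1151]), 'joint_velocities': array([-0.0006, -0.0003, -0.0008, -0.0007, -0.0007, -0.0013]), 'effort': array([ -0.0002, -52.7295, -27.8916,  -0.0001,   0.0024,   0.    ]), 'position': array([0.2527, 0.5442, 0.2313]), 'eef_rot': array([-0.6776, -3.0676,  0.0001]), 'contact_force': array([-0.2848, -0.686 , -1.0053]), 'moment': array([ 0.016 , -0.0392,  0.01  ]), 'grip_force': 0.0, 'gripper_width': 0.9953034210016971}
```

View pics/top0.png

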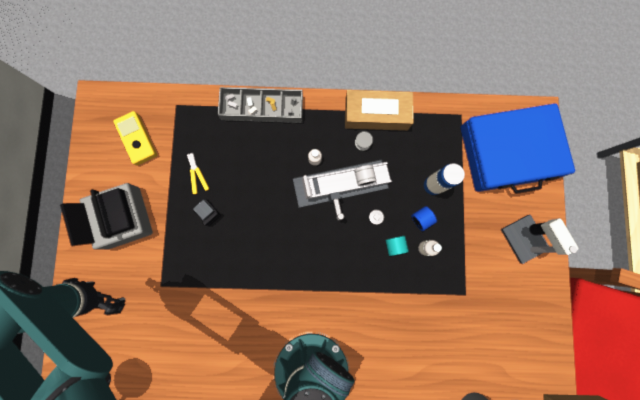

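View pics/side0.png

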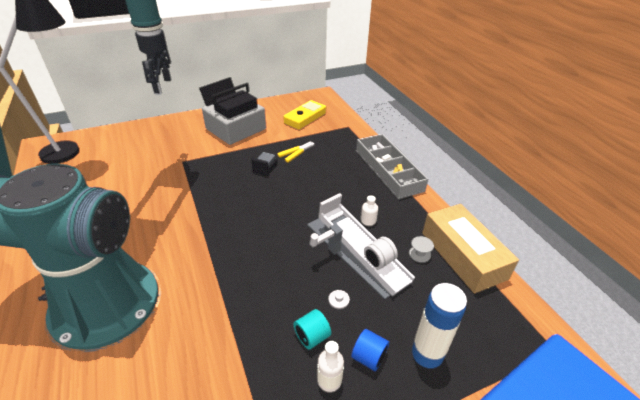

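Run:
```python
import cv2,numpy as np
s=np.load("side0.npz")["p"][180:300,290:420,::-1]; t=np.load("top0.npz")["p"][150:230,290:400,::-1]
a=cv2.resize(s,None,fx=4.4,fy=4.4,interpolation=cv2.INTER_CUBIC)[:,:]
b=cv2.resize(t,None,fx=7,fy=7,interpolation=cv2.INTER_CUBIC)
cv2.imwrite("pics/cs.png",a);cv2.imwrite("pics/ct.png",b);print(a.shape,b.shape)
```

```text
(528, 572, 3) (560, 770, 3)
```

View pics/cs.png

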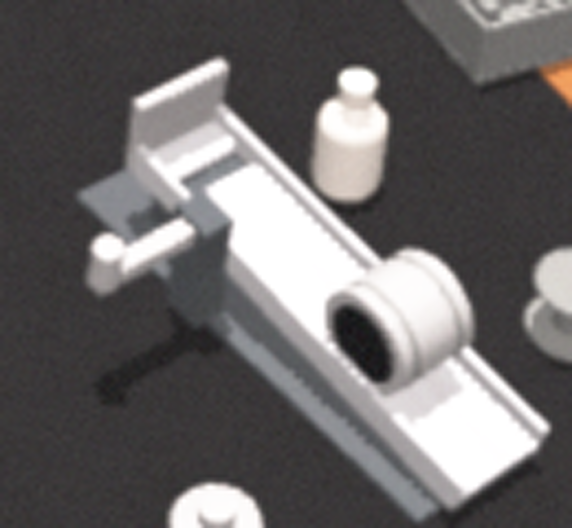

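View pics/ct.png

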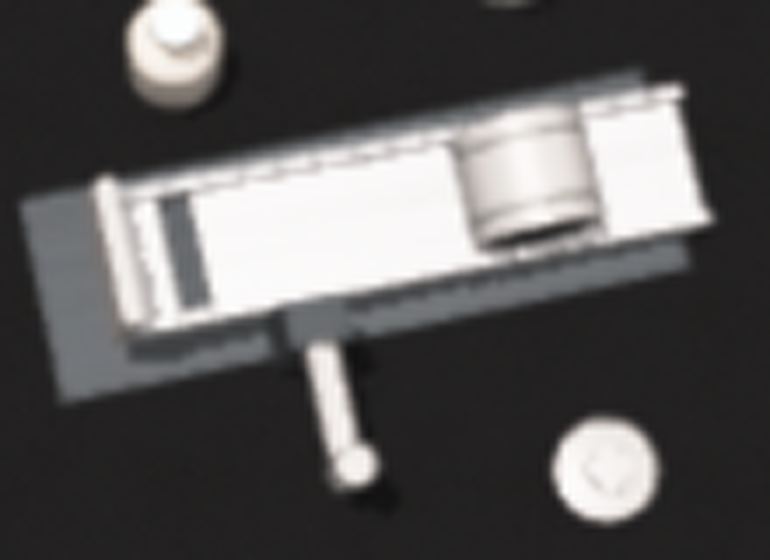

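```bash
cat > h.py <<'E'
import numpy as np,json
from scipy.optimize import least_squares
from scipy.spatial.transform import Rotation as Ro
from rig import robot
C={n:robot.camera_model(n) for n in("side","top")}
def proj(n,X):
    c=C[n];k=c["mtx"]@(c["R"]@X+c["t"]);return k[:2]/k[2]
def frame(x,y,yaw): # deck: y up the slope
    R=Ro.from_euler('z',yaw).as_matrix()@Ro.from_euler('x',0.12).as_matrix()
    return R,np.array([x,y,0.04])
try: D=json.load(open("deck.json")); R0,O0=frame(*D[:3])
except Exception: pass
def W(*p): return R0@np.array(p)+O0
def L(X): return R0.T@(np.array(X)-O0)
def st():
    s=robot.sense();Rt=Ro.from_rotvec(s["eef_rot"]).as_matrix()
    print(round(s["clock"],2),"deckmm",(L(s["position"])*1e3).round(1),"world",s["position"].round(4),"F deck",(R0.T@s["contact_force"]).round(1),"w",round(s["gripper_width"],2))
    print("tool axes in deck\n",(R0.T@Rt).round(3));return s,Rt
def to(p,yaw=None): # rows units needed to deck point p(mm)
    s,Rt=st();d=Rt.T@(W(*(np.array(p)/1e3))-s["position"]);print("rows need",(d/0.02).round(2))
E
cat > fit.py <<'E'
from h import *
import cv2
t=lambda a,b:("top",np.array([290+(a+.5)/7-.5,150+(b+.5)/7-.5])); s=lambda a,b:("side",np.array([290+(a+.5)/4.4-.5,180+(b+.5)/4.4-.5]))
P=[(t(712,217),(-33,-165,12)),(t(686,88),(33,-165,12)),(t(187,251),(0,85,0)),(t(355,464),'k'),(s(548,428),(33,-165,12)),(s(460,490),(-33,-165,12)),(s(105,243),'k')]
def res(q):
    R,o=frame(*q[:3]);r=[]
    for (n,uv),m in P:
        m=np.array((-118+q[3],39,56) if isinstance(m,str) else m)/1e3
        r+=list(proj(n,R@m+o)-uv)
    return np.array(r)
f=least_squares(res,[.43,0,.1,4],loss="soft_l1");print(f.x,res(f.x).reshape(-1,2).round(2))
json.dump(list(f.x),open("deck.json","w"))
R,o=frame(*f.x[:3])
T=f.x[3]
lines=[[(-33,-165,12),(-33,119,12)],[(33,-165,12),(33,119,12)],[(-33,118,46),(33,118,46)],[(-29,76,0),(29,76,0)],[(-29,94,0),(29,94,0)],[(-118+T,39,56),(-118+T,39,26)],[(-26,-75,63),(26,-75,63)],[(-58,25,40),(-58,53,40),(-36,53,40),(-36,25,40),(-58,25,40)],[(-26,32*np.sin(a),31+32*np.cos(a)) for a in np.linspace(0,6.3,30)]]
lines[-1]=[(x,y-75,z) for x,y,z in lines[-1]]
out=[]
for n,(u0,v0,u1,v1) in {"top":(290,150,400,230),"side":(290,180,420,300)}.items():
    k=5 if n=="top" else 4
    im=cv2.resize(np.load(n+"0.npz")["p"][v0:v1,u0:u1,::-1],None,fx=k,fy=k,interpolation=cv2.INTER_CUBIC)
    for l in lines:
        q=[((proj(n,R@(np.array(m)/1e3)+o)-[u0,v0]+.5)*k-.5) for m in l]
        cv2.polylines(im,[np.round(q).astype(int)],False,(0,0,255),1)
    out.append(im)
h=np.zeros((max(i.shape[1] for i in out),0,3))
w=max(i.shape[1] for i in out)
im=np.vstack([np.pad(i,((0,0),(0,w-i.shape[1]),(0,0))) for i in out]);im=cv2.resize(im,None,fx=min(1,600/im.shape[0]),fy=min(1,600/im.shape[0]));cv2.imwrite("pics/ov.png",im)
E
python3 fit.py; python3 -c "
from h import *
st();to((0,-150,150))"
```

```text
[ 0.60950324 -0.07887173  0.23115066 -0.41728741] [[ 0.18  0.42]
 [-0.57 -0.16]
 [-0.26 -0.25]
 [ 0.09  0.15]
 [-0.04  0.4 ]
 [-0.07 -0.34]
 [ 0.36  0.39]]
0.6 deckmm [-204.6  706.1  107.5] world [0.2527 0.5442 0.2313] F deck [-0.4 -0.7 -0.9] w 1.0
tool axes in deck
 [[-0.786  0.618 -0.   ]
 [ 0.613  0.781 -0.12 ]
 [-0.074 -0.094 -0.993]]
0.6 deckmm [-204.6  706.1  107.5] world [0.2527 0.5442 0.2313] F deck [-0.4 -0.7 -0.9] w 1.0
tool axes in deck
 [[-0.786  0.618 -0.   ]
 [ 0.613  0.781 -0.12 ]
 [-0.074 -0.094 -0.993]]
rows need [-34.46 -27.3    3.02]
```

View pics/ov.png

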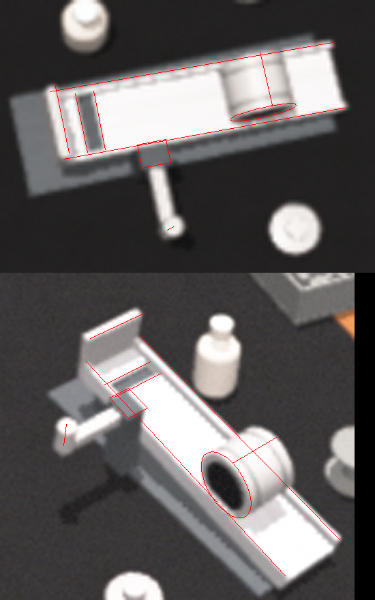

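The steel canister on the ramp is at top (365,175) and side (379,251). The look-alikes are the blue one at side (370,349), the turquoise one at side (312,329) and the grey reel at side (422,250). I choose the banded steel one on the ramp. The model overlay matches the deck, canister and knob to within about 1 mm.

Next I move across at height with the fingers shut, spinning the tool to line up with the ramp.

```bash
A() { :; }
python3 -m inch '{"linear":[[-1,-0.78,0],[-1,-0.78,0],[-1,-0.78,0],[-1,-0.78,0],[-1,-0.78,0]],"spin":[0,0,0,0,0],"gripper":[1,1,1,1,1]}'
python3 -m inch '{"linear":[[-1,-0.78,0],[-1,-0.78,0],[-1,-0.78,0],[-1,-0.78,0],[-1,-0.78,0]],"spin":[0,0,0,0,0],"gripper":[1,1,1,1,1]}'
python3 -m inch '{"linear":[[-1,-0.78,0],[-1,-0.78,0],[-1,-0.78,0],[-1,-0.78,0],[-1,-0.78,0]],"spin":[0,0,0,0,0],"gripper":[1,1,1,1,1]}'
python3 -m inch '{"linear":[[-1,-0.78,0],[-1,-0.78,0],[-1,-0.78,0],[-1,-0.78,0],[-1,-0.78,0]],"spin":[0,0,0,0,0],"gripper":[1,1,1,1,1]}'
python3 -m inch '{"linear":[[0,0,0],[0,0,0],[0,0,0],[0,0,0],[0,0,0]],"spin":[1,1,1,1,1],"gripper":[1,1,1,1,1]}'
python3 -c "
from h import *
to((0,-145,120))"
```

```text
clock: 1.23
position: [0.3112, 0.4291, 0.2313]
eef_rot: [0.678, 3.067, -0.001]
contact_force: [0.4, 0.1, 0.8]
gripper_width: 0.002
grip_force: 0.0
clock: 1.85
position: [0.3686, 0.3163, 0.2313]
eef_rot: [0.678, 3.067, -0.001]
contact_force: [0.1, 0.7, -0.3]
gripper_width: -0.003
grip_force: 0.0
clock: 2.48
position: [0.4261, 0.2035, 0.2313]
eef_rot: [0.678, 3.067, -0.001]
contact_force: [-0.4, 0.4, 0.4]
gripper_width: 0.004
grip_force: 0.0
clock: 3.1
position: [0.4837, 0.0908, 0.2313]
eef_rot: [-0.678, -3.067, 0.001]
contact_force: [-0.2, 0.9, -0.3]
gripper_width: -0.002
grip_force: 0.0
clock: 3.72
position: [0.4833, 0.0915, 0.2313]
eef_rot: [-1.421, -2.802, 0.001]
contact_force: [0.0, 0.6, 0.9]
gripper_width: -0.006
grip_force: 0.0
3.73 deckmm [-83.8 216.3 166.6] world [0.4833 0.0915 0.2313] F deck [0.2 0.7 0.8] w -0.01
tool axes in deck
 [[-0.39   0.921 -0.001]
 [ 0.914  0.387 -0.12 ]
 [-0.11  -0.047 -0.993]]
rows need [-17.89  -3.03   4.48]
```

```bash
python3 -m inch '{"linear":[[0,0,0],[0,0,0],[0,0,0],[0,0,0],[0,0,0]],"spin":[1,1,1,1,0],"gripper":[1,1,1,1,1]}'
python3 -m inch '{"linear":[[-1,0.25,0],[-1,0.25,0],[-1,0.25,0],[-1,0.25,0],[-1,0.25,0]],"spin":[0,0,0,0,0],"gripper":[1,1,1,1,1]}'
python3 -m inch '{"linear":[[-1,0.25,0],[-1,0.25,0],[-1,0.25,0],[-1,0.25,0],[-1,0.25,0]],"spin":[0,0,0,0,0],"gripper":[1,1,1,1,1]}'
python3 -m inch '{"linear":[[-1,0.25,0],[-1,0.25,0],[-1,0.25,0],[-1,0.25,0],[-1,0.25,0]],"spin":[0,0,0,0,0],"gripper":[1,1,1,1,1]}'
python3 -c "
from h import *
to((0,-145,120));to((0,-145,17))"
```

```text
clock: 4.35
position: [0.4834, 0.0917, 0.2313]
eef_rot: [1.944, 2.468, -0.001]
contact_force: [-0.8, -0.5, 0.3]
gripper_width: -0.0
grip_force: 0.0
clock: 4.97
position: [0.5324, -0.0002, 0.2312]
eef_rot: [-1.945, -2.467, 0.0]
contact_force: [0.3, -0.2, 0.6]
gripper_width: 0.003
grip_force: 0.0
clock: 5.6
position: [0.5801, -0.0913, 0.2313]
eef_rot: [1.944, 2.467, -0.0]
contact_force: [0.6, 0.1, -0.0]
gripper_width: -0.001
grip_force: 0.0
clock: 6.22
position: [0.6278, -0.1827, 0.2313]
eef_rot: [-1.944, -2.467, 0.0]
contact_force: [1.0, 0.6, -0.1]
gripper_width: -0.002
grip_force: 0.0
6.22 deckmm [ -6.  -81.6 202.5] world [ 0.6278 -0.1827  0.2313] F deck [ 1.1  0.4 -0.2] w -0.0
tool axes in deck
 [[-0.005  1.    -0.   ]
 [ 0.993  0.005 -0.12 ]
 [-0.12  -0.001 -0.993]]
rows need [-2.65  0.29  4.47]
6.22 deckmm [ -6.  -81.6 202.5] world [ 0.6278 -0.1827  0.2313] F deck [ 1.1  0.4 -0.2] w -0.0
tool axes in deck
 [[-0.005  1.    -0.   ]
 [ 0.993  0.005 -0.12 ]
 [-0.12  -0.001 -0.993]]
rows need [-2.04  0.29  9.59]
```

```bash
python3 -m inch '{"linear":[[-1,0.15,0],[-1,0.15,0],[-0.05,0,1],[0,0,1],[0,0,1]],"spin":[0,0,0,0,0],"gripper":[1,1,1,1,1]}'
python3 -m inch '{"linear":[[0,0,1],[0,0,1],[0,0,1],[0,0,1],[0,0,1]],"spin":[0,0,0,0,0],"gripper":[1,1,1,1,1]}'
python3 -m inch '{"linear":[[0,0,1],[0,0,0.55],[0,0,0]],"spin":[0,0,0],"gripper":[1,1,1]}'
python3 - <<'E'
from h import *
import cv2
to((0,-145,17)); to((0,-120,17))
a=robot.grab_frame("side")[0][170:310,280:440,::-1]
cv2.imwrite("pics/c1.png",cv2.resize(a,None,fx=4,fy=4,interpolation=cv2.INTER_CUBIC))
E
```

```text
clock: 6.85
position: [0.6428, -0.2207, 0.1707]
eef_rot: [1.945, 2.467, -0.0]
contact_force: [0.2, -0.0, 0.6]
gripper_width: 0.002
grip_force: 0.0
clock: 7.48
position: [0.6428, -0.2203, 0.0703]
eef_rot: [1.944, 2.467, -0.0]
contact_force: [0.3, -0.1, 0.7]
gripper_width: -0.003
grip_force: 0.0
clock: 7.85
position: [0.6419, -0.2196, 0.0392]
eef_rot: [-1.943, -2.466, 0.001]
contact_force: [0.3, 0.3, 0.5]
gripper_width: 0.001
grip_force: 0.0
7.85 deckmm [  -0.7 -143.5   16.5] world [ 0.6419 -0.2196  0.0392] F deck [0.3 0.3 0.5] w 0.0
tool axes in deck
 [[-0.005  1.    -0.002]
 [ 0.993  0.005 -0.119]
 [-0.119 -0.002 -0.993]]
rows need [-0.08  0.03 -0.02]
7.85 deckmm [  -0.7 -143.5   16.5] world [ 0.6419 -0.2196  0.0392] F deck [0.3 0.3 0.5] w 0.0
tool axes in deck
 [[-0.005  1.    -0.002]
 [ 0.993  0.005 -0.119]
 [-0.119 -0.002 -0.993]]
rows need [ 1.16  0.04 -0.17]
```

View pics/c1.png

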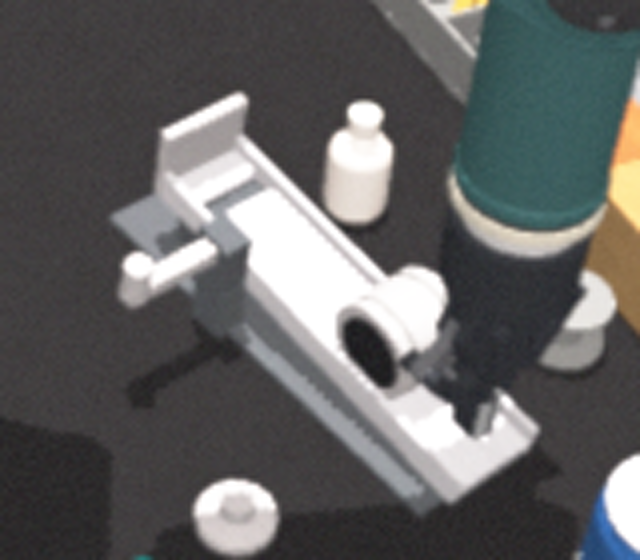

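The picture shows the shut fingers standing inside the ramp at crop (480,415), just downhill of the canister, clear of the rails. Next I creep into contact along the slope.

```bash
python3 -m inch '{"linear":[[0.35,0.01,-0.04],[0.35,0.01,-0.04],[0.25,0,-0.03],[0.1,0,-0.01],[0.1,0,-0.01]],"spin":[0,0,0,0,0],"gripper":[1,1,1,1,1]}'
python3 -m inch '{"linear":[[0.15,0,-0.02],[0.15,0,-0.02],[0.15,0,-0.02]],"spin":[0,0,0],"gripper":[1,1,1]}'
python3 -c "
from h import *
st()"
```

```text
clock: 8.52
position: [0.6376, -0.1973, 0.0431]
eef_rot: [1.944, 2.467, -0.0]
contact_force: [0.1, -0.1, 0.4]
gripper_width: 0.003
grip_force: 0.0
clock: 8.9
position: [0.6354, -0.1886, 0.0441]
eef_rot: [-1.945, -2.467, -0.0]
contact_force: [0.3, -0.9, -0.1]
gripper_width: -0.002
grip_force: 0.4
8.9 deckmm [   0.  -111.4   17.6] world [ 0.6354 -0.1886  0.0441] F deck [ 0.1 -1.   0.1] w -0.0
tool axes in deck
 [[-0.005  1.    -0.   ]
 [ 0.993  0.005 -0.12 ]
 [-0.12  -0.001 -0.993]]
```

```bash
python3 -m inch '{"linear":[[0.1,0,-0.012],[0.1,0,-0.012]],"spin":[0,0],"gripper":[1,1]}'
python3 -m inch '{"linear":[[0.1,0,-0.012],[0.1,0,-0.012]],"spin":[0,0],"gripper":[1,1]}'
python3 -m inch '{"linear":[[0.1,0,-0.012],[0.1,0,-0.012]],"spin":[0,0],"gripper":[1,1]}'
python3 -c "
from h import *
st()
robot.grab_frame('side');print(robot.recognise('side','canister'),proj('side',W(0,-75,.031)),proj('side',W(0,-.075,.031)),proj('side',W(0,-.06,.031)))"
```

```text
clock: 9.15
position: [0.6343, -0.1845, 0.0444]
eef_rot: [-1.944, -2.467, 0.0]
contact_force: [0.4, -0.3, -0.1]
gripper_width: -0.004
grip_force: 0.4
clock: 9.4
position: [0.6335, -0.1808, 0.0451]
eef_rot: [-1.944, -2.467, 0.0]
contact_force: [0.3, -0.7, 0.7]
gripper_width: -0.003
grip_force: 0.4
clock: 9.65
position: [0.6326, -0.1769, 0.0456]
eef_rot: [1.945, 2.467, -0.0]
contact_force: [0.4, -1.0, 0.3]
gripper_width: -0.003
grip_force: 0.4
9.65 deckmm [  0.1 -99.4  17.6] world [ 0.6326 -0.1769  0.0456] F deck [ 0.1 -1.1  0.4] w -0.0
tool axes in deck
 [[-0.005  1.    -0.   ]
 [ 0.993  0.005 -0.12 ]
 [-0.12  -0.001 -0.993]]
[{'rect': [291.8, 309.4, 336.1, 351.5], 'p': 0.88}, {'rect': [358.1, 229.7, 378.0, 260.9], 'p': 0.68}, {'rect': [354.1, 325.1, 390.7, 370.4], 'p': 0.67}, {'rect': [318.7, 341.3, 343.7, 389.7], 'p': 0.41}] [-161.15058558 -305.85117182] [380.25677578 252.59398108] [376.1594734  248.36773886]
```

```bash
python3 -m inch '{"linear":[[0.15,0,-0.018],[0.2,0,-0.024],[0.22,0,-0.027],[0.22,0,-0.027],[0.22,0,-0.027]],"spin":[0,0,0,0,0],"gripper":[1,1,1,1,1]}'
python3 -m inch '{"linear":[[0.22,0,-0.027],[0.22,0,-0.027],[0.22,0,-0.027],[0.22,0,-0.027],[0.22,0,-0.027]],"spin":[0,0,0,0,0],"gripper":[1,1,1,1,1]}'
python3 -m inch '{"linear":[[0.22,0,-0.027],[0.22,0,-0.027],[0.22,0,-0.027],[0.22,0,-0.027],[0.22,0,-0.027]],"spin":[0,0,0,0,0],"gripper":[1,1,1,1,1]}'
python3 -m inch '{"linear":[[0.22,0,-0.027],[0.22,0,-0.027],[0.22,0,-0.027],[0.2,0,-0.024],[0.15,0,-0.018]],"spin":[0,0,0,0,0],"gripper":[1,1,1,1,1]}'
python3 - <<'E'
from h import *
import cv2
st()
a=robot.grab_frame("side")[0]
for y in(-.02,0.02): print(y,proj('side',W(0,y,.031)))
print(robot.recognise('side','canister'))
cv2.imwrite("pics/c2.png",cv2.resize(a[170:290,280:420,::-1],None,fx=5,fy=5,interpolation=cv2.INTER_CUBIC))
E
```

```text
clock: 10.38
position: [0.6278, -0.157, 0.0481]
eef_rot: [-1.944, -2.468, 0.0]
contact_force: [-0.2, -0.9, 0.1]
gripper_width: 0.0
grip_force: 0.4
clock: 11.0
position: [0.6227, -0.1357, 0.0508]
eef_rot: [1.945, 2.467, -0.0]
contact_force: [1.1, -0.3, 0.6]
gripper_width: 0.001
grip_force: 0.4
clock: 11.62
position: [0.6176, -0.1144, 0.0535]
eef_rot: [1.944, 2.467, -0.0]
contact_force: [0.7, -1.1, -0.0]
gripper_width: -0.001
grip_force: 0.4
clock: 12.25
position: [0.6128, -0.0947, 0.0559]
eef_rot: [-1.944, -2.468, 0.0]
contact_force: [0.1, -1.0, 0.4]
gripper_width: 0.003
grip_force: 0.4
12.25 deckmm [ -0.4 -14.2  17.7] world [ 0.6128 -0.0947  0.0559] F deck [-0.1 -0.9  0.5] w 0.0
tool axes in deck
 [[-0.005  1.    -0.   ]
 [ 0.993  0.005 -0.12 ]
 [-0.12  -0.001 -0.993]]
-0.02 [365.53816667 237.41218545]
0.02 [355.33931115 226.89237757]
[{'rect': [354.2, 328.7, 387.4, 369.0], 'p': 0.94}, {'rect': [296.8, 307.0, 336.3, 349.4], 'p': 0.56}, {'rect': [335.7, 208.6, 355.8, 237.9], 'p': 0.5}]
```

View pics/c2.png

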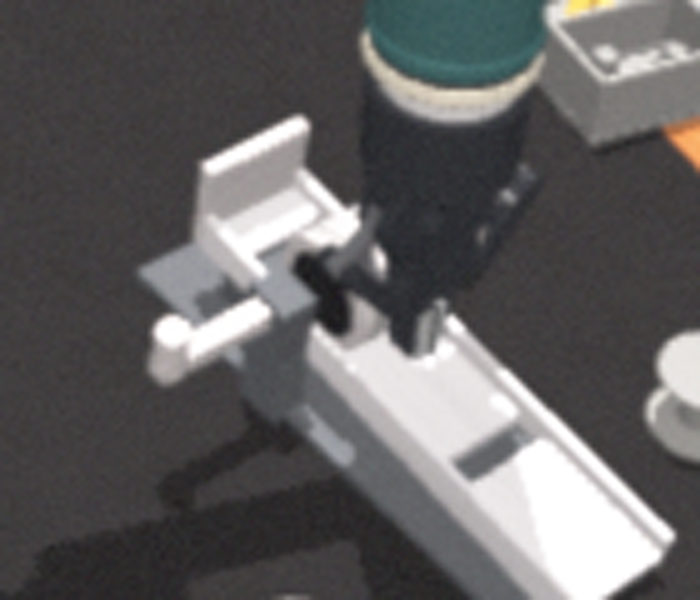

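The canister (crop ~(340,280)) is against the fingers, between the rails and square to them, with y about 27 mm. I keep pushing.

```bash
python3 -m inch '{"linear":[[0.15,0.005,-0.018],[0.2,0.005,-0.024],[0.22,0,-0.027],[0.22,0,-0.027],[0.22,0,-0.027]],"spin":[0,0,0,0,0],"gripper":[1,1,1,1,1]}'
python3 -m inch '{"linear":[[0.22,0,-0.027],[0.22,0,-0.027],[0.22,0,-0.027],[0.2,0,-0.024],[0.15,0,-0.018]],"spin":[0,0,0,0,0],"gripper":[1,1,1,1,1]}'
python3 -m inch '{"linear":[[0.1,0,-0.012],[0.1,0,-0.012],[0.1,0,-0.012]],"spin":[0,0,0],"gripper":[1,1,1]}'
python3 - <<'E'
from h import *
st()
robot.grab_frame("side")
print(robot.recognise('side','canister'))
E
```

```text
clock: 12.98
position: [0.6083, -0.075, 0.0584]
eef_rot: [1.944, 2.468, -0.0]
contact_force: [0.8, -0.4, -0.1]
gripper_width: 0.002
grip_force: 0.4
clock: 13.6
position: [0.6036, -0.0554, 0.0608]
eef_rot: [-1.944, -2.468, 0.0]
contact_force: [0.3, -0.7, 0.5]
gripper_width: 0.003
grip_force: 0.4
clock: 13.98
position: [0.6023, -0.0497, 0.0615]
eef_rot: [-1.945, -2.467, 0.0]
contact_force: [-0.1, -1.3, -0.6]
gripper_width: -0.001
grip_force: 0.2
13.97 deckmm [-0.4 32.4 17.8] world [ 0.6023 -0.0497  0.0615] F deck [-0.4 -1.3 -0.5] w -0.0
tool axes in deck
 [[-0.005  1.    -0.   ]
 [ 0.993  0.005 -0.12 ]
 [-0.12  -0.001 -0.993]]
[{'rect': [355.0, 328.1, 390.5, 369.7], 'p': 0.95}, {'rect': [292.4, 308.0, 333.6, 350.1], 'p': 0.65}, {'rect': [326.6, 200.1, 345.0, 223.9], 'p': 0.52}]
```

```bash
for i in 1; do
python3 -m inch '{"linear":[[0.08,0,-0.01],[0.08,0,-0.01]],"spin":[0,0],"gripper":[1,1]}'
python3 -m inch '{"linear":[[0.08,0,-0.01],[0.08,0,-0.01]],"spin":[0,0],"gripper":[1,1]}'
done
python3 - <<'E'
from h import *
import cv2
st()
a=robot.grab_frame("side")[0]
print(robot.recognise('side','canister'))
for y in(.07,.085):print(proj('side',W(-.026,y,.031)))
b=robot.grab_frame("top")[0]
i=[cv2.resize(q,(480,400),interpolation=cv2.INTER_CUBIC) for q in (a[180:260,290:386,::-1],b[150:230,290:386,::-1])]
cv2.imwrite("pics/c3.png",cv2.resize(np.hstack(i),(800,333)))
E
```

```text
clock: 14.32
position: [0.6015, -0.0466, 0.0619]
eef_rot: [-1.945, -2.467, 0.0]
contact_force: [-0.7, -0.5, 0.0]
gripper_width: -0.003
grip_force: 0.0
clock: 14.58
position: [0.6007, -0.0435, 0.0623]
eef_rot: [-1.944, -2.468, 0.0]
contact_force: [-0.8, -0.6, -0.5]
gripper_width: -0.004
grip_force: 0.0
14.57 deckmm [-0.4 38.9 17.8] world [ 0.6007 -0.0435  0.0623] F deck [-0.9 -0.4 -0.5] w -0.0
tool axes in deck
 [[-0.005  1.    -0.   ]
 [ 0.993  0.005 -0.12 ]
 [-0.12  -0.001 -0.993]]
[{'rect': [291.5, 308.6, 334.4, 346.9], 'p': 0.93}, {'rect': [324.4, 200.8, 342.9, 221.9], 'p': 0.64}, {'rect': [353.7, 329.4, 391.1, 371.1], 'p': 0.57}]
[335.26970628 218.29964056]
[331.74362263 214.57411845]
```

View pics/c3.png

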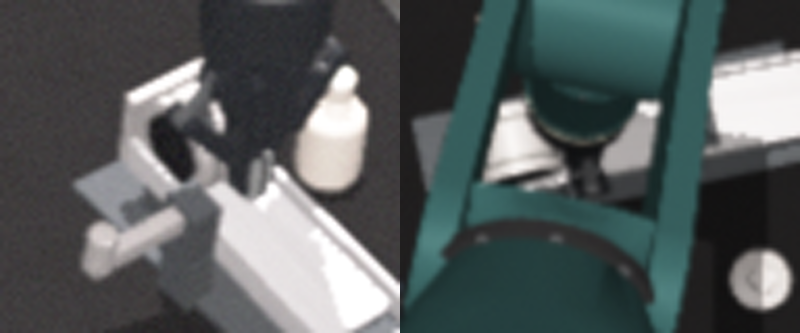

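The canister's hollow end is at left crop (175,145), side pixel (332,215). That matches the seated prediction of (331.7,214.6), and the contact force is gone, so it has dropped in. A small nudge confirms this, then I back off and rise.

```bash
python3 -m inch '{"linear":[[0.08,0,-0.01],[0.08,0,-0.01],[0.06,0,-0.007]],"spin":[0,0,0],"gripper":[1,1,1]}'
python3 -m inch '{"linear":[[-0.15,0,0.018],[-0.45,0,0.05],[0,0,-1],[0,0,-1],[0,0,-1]],"spin":[0,0,0,0,0],"gripper":[1,1,1,1,1]}'
python3 -m inch '{"linear":[[0,0,-0.8],[0,0,0]],"spin":[0,0],"gripper":[1,1]}'
python3 - <<'E'
from h import *
import cv2
to((-165,39,92)); to((-165,39,34))
a=robot.grab_frame("side")[0]
print(robot.recognise('side','canister'))
b=robot.grab_frame("top")[0]
i=[cv2.resize(q,(480,400),interpolation=cv2.INTER_CUBIC) for q in (a[180:260,290:386,::-1],b[150:230,290:386,::-1])]
cv2.imwrite("pics/c4.png",cv2.resize(np.hstack(i),(800,333)))
E
```

```text
clock: 15.1
position: [0.6008, -0.0416, 0.0632]
eef_rot: [1.941, 2.466, -0.003]
contact_force: [1.2, -11.7, -0.9]
gripper_width: 0.002
grip_force: 6.0
clock: 15.72
position: [0.6024, -0.0511, 0.1218]
eef_rot: [-1.944, -2.467, 0.0]
contact_force: [0.3, -0.3, 0.5]
gripper_width: -0.002
grip_force: 0.0
clock: 15.98
position: [0.6036, -0.0513, 0.1387]
eef_rot: [1.943, 2.466, 0.002]
contact_force: [-0.6, -1.0, 0.8]
gripper_width: -0.001
grip_force: 0.0
15.97 deckmm [ 0.5 39.9 94.6] world [ 0.6036 -0.0513  0.1387] F deck [-0.8 -0.8  0.9] w -0.0
tool axes in deck
 [[-0.005  1.     0.002]
 [ 0.993  0.005 -0.121]
 [-0.121  0.002 -0.993]]
rows need [ 0.01 -8.28  0.11]
15.97 deckmm [ 0.5 39.9 94.6] world [ 0.6036 -0.0513  0.1387] F deck [-0.8 -0.8  0.9] w -0.0
tool axes in deck
 [[-0.005  1.     0.002]
 [ 0.993  0.005 -0.121]
 [-0.121  0.002 -0.993]]
rows need [ 0.36 -8.28  2.99]
[{'rect': [292.9, 307.6, 335.3, 347.1], 'p': 0.86}, {'rect': [323.4, 194.6, 354.2, 222.5], 'p': 0.84}, {'rect': [354.5, 328.1, 388.1, 370.5], 'p': 0.73}]
```

View pics/c4.png

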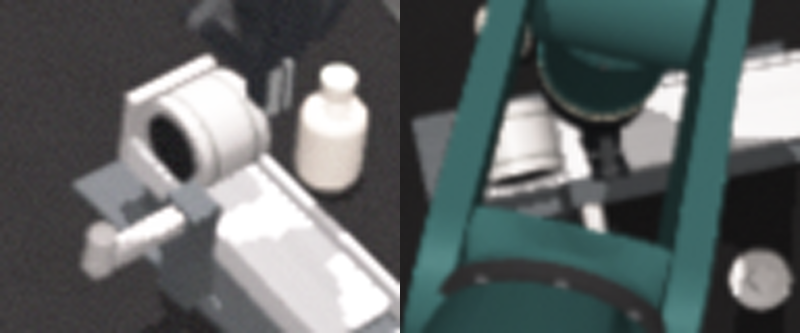

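The canister stays seated against the stop (left crop (190,125)) with the fingers clear. Next is the knob.

```bash
python3 -m inch '{"linear":[[0.05,-1,0],[0,-1,0],[0,-1,0],[0,-1,0],[0,-1,0]],"spin":[0,0,0,0,0],"gripper":[1,1,1,1,1]}'
python3 -m inch '{"linear":[[0,-1,0],[0,-1,0],[0,-1,0],[0,-0.3,0],[0,0,0]],"spin":[0,0,0,0,0],"gripper":[1,1,1,1,1]}'
python3 -m inch '{"linear":[[0.15,0,1],[0.15,0,1],[0,0,0.95],[0,0,0]],"spin":[0,0,0,0],"gripper":[1,1,1,1]}'
python3 -c "
from h import *
to((-118,39,34))"
```

```text
clock: 16.75
position: [0.5038, -0.0733, 0.1366]
eef_rot: [-1.943, -2.466, 0.001]
contact_force: [-0.5, 0.6, -1.3]
gripper_width: -0.005
grip_force: 0.0
clock: 17.38
position: [0.4409, -0.089, 0.1375]
eef_rot: [1.945, 2.467, 0.0]
contact_force: [0.4, -0.4, -0.2]
gripper_width: -0.001
grip_force: 0.0
clock: 17.88
position: [0.4394, -0.0827, 0.0776]
eef_rot: [-1.943, -2.466, 0.001]
contact_force: [0.2, 0.0, -1.1]
gripper_width: 0.002
grip_force: 0.0
17.88 deckmm [-166.4   39.5   33.1] world [ 0.4394 -0.0827  0.0776] F deck [ 0.2 -0.2 -1.1] w 0.0
tool axes in deck
 [[-0.005  1.    -0.002]
 [ 0.993  0.005 -0.119]
 [-0.119 -0.002 -0.993]]
rows need [-0.04  2.42 -0.05]
```

```bash
python3 -m inch '{"linear":[[0,0.5,0],[0,0.3,0],[0,0.25,0],[0,0.25,0],[0,0.25,0]],"spin":[0,0,0,0,0],"gripper":[1,1,1,1,1]}'
python3 -m inch '{"linear":[[0,0.25,0],[0,0.25,0],[0,0.25,0],[0,0.25,0],[0,0.25,0]],"spin":[0,0,0,0,0],"gripper":[1,1,1,1,1]}'
python3 -m inch '{"linear":[[0,0.2,0],[0,0.2,0],[0,0.15,0]],"spin":[0,0,0],"gripper":[1,1,1]}'
python3 -c "
from h import *
to((-90,39,34))"
```

```text
clock: 18.5
position: [0.4694, -0.0757, 0.0785]
eef_rot: [-1.944, -2.467, 0.001]
contact_force: [-2.1, -0.7, 0.9]
gripper_width: -0.001
grip_force: 1.1
clock: 19.12
position: [0.494, -0.0697, 0.0784]
eef_rot: [-1.944, -2.467, 0.0]
contact_force: [-2.4, 0.3, 1.4]
gripper_width: -0.0
grip_force: 1.1
clock: 19.5
position: [0.5047, -0.0672, 0.0784]
eef_rot: [-1.944, -2.467, 0.0]
contact_force: [-2.6, 0.2, 0.1]
gripper_width: 0.0
grip_force: 1.1
19.5 deckmm [-99.3  39.7  33.9] world [ 0.5047 -0.0672  0.0784] F deck [-2.5  0.8 -0. ] w 0.0
tool axes in deck
 [[-0.005  1.    -0.   ]
 [ 0.993  0.005 -0.12 ]
 [-0.12  -0.001 -0.993]]
rows need [-0.04  0.46 -0.  ]
```

Steady sliding friction, about 2.5 N. I keep on until the end stop shows in the force.

```bash
python3 -m inch '{"linear":[[0,0.12,0],[0,0.12,0],[0,0.12,0]],"spin":[0,0,0],"gripper":[1,1,1]}'
python3 -m inch '{"linear":[[0,0.1,0],[0,0,0]],"spin":[0,0],"gripper":[1,1]}'
python3 -c "
from h import *
st()"
```

```text
clock: 19.88
position: [0.5117, -0.0656, 0.0784]
eef_rot: [-1.944, -2.467, 0.0]
contact_force: [-2.6, 0.8, -0.2]
gripper_width: 0.004
grip_force: 1.1
clock: 20.12
position: [0.5136, -0.0652, 0.0784]
eef_rot: [-1.944, -2.467, 0.0]
contact_force: [-2.7, 0.9, 0.4]
gripper_width: 0.001
grip_force: 1.2
20.12 deckmm [-90.2  39.7  33.9] world [ 0.5136 -0.0652  0.0784] F deck [-2.4  1.6  0.2] w 0.0
tool axes in deck
 [[-0.005  1.    -0.   ]
 [ 0.993  0.005 -0.12 ]
 [-0.12  -0.001 -0.993]]
```

```bash
python3 -m inch '{"linear":[[0,0.08,0],[0,0.08,0]],"spin":[0,0],"gripper":[1,1]}'
python3 -m inch '{"linear":[[0,0.06,0],[0,0,0]],"spin":[0,0],"gripper":[1,1]}'
python3 -c "
from h import *
st()"
```

```text
clock: 20.38
position: [0.5138, -0.0649, 0.0782]
eef_rot: [-1.941, -2.465, 0.006]
contact_force: [-12.4, -5.2, 7.1]
gripper_width: -0.001
grip_force: 6.7
clock: 20.62
position: [0.5138, -0.0649, 0.0782]
eef_rot: [-1.94, -2.464, 0.009]
contact_force: [-12.8, -6.4, 7.8]
gripper_width: 0.001
grip_force: 7.1
20.62 deckmm [-90.   39.9  33.7] world [ 0.5138 -0.0649  0.0782] F deck [-13.9  -2.3   8.2] w 0.0
tool axes in deck
 [[-0.006  1.    -0.008]
 [ 0.993  0.005 -0.119]
 [-0.119 -0.008 -0.993]]
```

End stop reached: the force rose to 14 N with no further travel. I back off, rise and check.

```bash
python3 -m inch '{"linear":[[0,-0.4,0],[0,-0.8,0],[0,-0.8,0],[0,0,-1],[0,0,-1]],"spin":[0,0,0,0,0],"gripper":[1,1,1,1,1]}'
python3 -m inch '{"linear":[[0,0,-1],[0,0,-1],[0,0,-1],[0,0,0],[0,0,0]],"spin":[0,0,0,0,0],"gripper":[1,1,1,1,1]}'
python3 - <<'E'
from h import *
import cv2
st()
a=robot.grab_frame("side")[0]
print(robot.recognise('side','canister'))
print(proj('side',W(-.067,.039,.056)))
cv2.imwrite("pics/c5.png",cv2.resize(a[170:290,280:420,::-1],None,fx=5,fy=5,interpolation=cv2.INTER_CUBIC))
E
```

```text
clock: 21.25
position: [0.4779, -0.0737, 0.1188]
eef_rot: [-1.945, -2.467, 0.0]
contact_force: [0.1, -0.0, -0.4]
gripper_width: -0.002
grip_force: 0.0
clock: 21.88
position: [0.4783, -0.0735, 0.1779]
eef_rot: [-1.944, -2.467, 0.001]
contact_force: [-0.5, -0.3, 0.1]
gripper_width: -0.001
grip_force: 0.0
21.88 deckmm [-126.5   51.6  132.6] world [ 0.4783 -0.0735  0.1779] F deck [-0.6 -0.2  0.1] w -0.0
tool axes in deck
 [[-0.005  1.    -0.001]
 [ 0.993  0.005 -0.119]
 [-0.119 -0.001 -0.993]]
[{'rect': [294.6, 306.5, 334.6, 349.2], 'p': 0.69}, {'rect': [322.6, 196.2, 353.0, 223.5], 'p': 0.68}, {'rect': [356.5, 329.1, 387.1, 367.3], 'p': 0.61}]
[330.95920517 226.42767373]
```

View pics/c5.png

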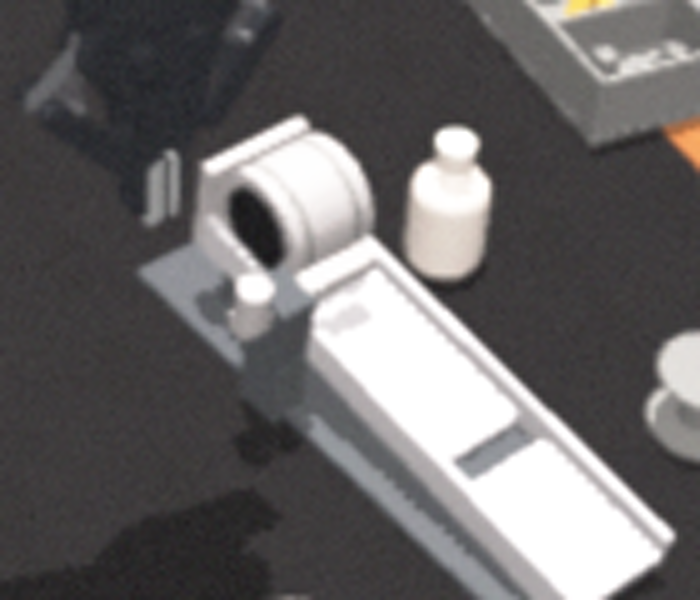

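The canister is seated at crop (300,205). The bolt lies behind it, with its knob at crop (253,290), side pixel (330.7,228) against the fully-in prediction of (331,226.4). The robot is clear, so I hand in.

```bash
python3 -c "
from rig import robot
print(robot.job_done())"
```

```text
the job is handed in; nothing more can be done
None
```

The canister is seated against the end stop, the bolt is pushed in to its end behind it, and the job was handed in at about 22 s with the robot clear of everything; no verdict was returned.

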